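Sort hollow grate risers from solid press weights

ROBOT

A 6-joint arm with a two-finger parallel gripper is mounted at the origin on the work surface. World frame = base frame: x ahead of the robot, y to its left, z up, the work surface at z = 0. Lengths are in mm, angles in rad, forces in N, time in s.
With the tool pointing down it reaches from about 350 to 775 mm from the base axis. Payload 5.5 kg.
Tool frame: the origin (TCP) lies at the very end of the fingers, on their centre line; the grasp point (between the pads) lies 19 mm behind it (hold_point_z is the distance from the TCP to the grasp point, in mm); z points along the fingers, y is the line along which they close (so a half turn about z gives the same grasp; the last joint's range is limited). The gripper opens to 85 mm and grips with 20 to 120 N. Pads are 22 mm wide; open, the fingers measure 114 mm over their backs; the gripper's body (76 mm by 85 mm) begins 54 mm behind the grasp point. The pads swing forward as they close: fully open they stand 13 mm farther back than shut.
Start: joints at [-1.379, 0.313, 0.046, 1.304, 0, 1.431], TCP at [187.3, -543.682, 231.323] pointing down, gripper open.
Joint ranges: [-2.76, 2.76], [-0.86, 1.69], [-1.03, 1.26], [-2.2, 2.34], [-1.47, 1.5], [-3.14, 3.14]. Speed limits (rad/s): [2.57, 2.57, 3.14, 3.14, 3.14, 3.14].

INTERFACE

Orientations are given as [roll, pitch, yaw] about the fixed x, y, z axes, in that order (R = Rz(yaw) Ry(pitch) Rx(roll)).
In Python, from station import get_obs, snapshot, camera_model, close_job, hold_point_z gives the robot as it stands. The module is installed in compiled form; this text tells all that it offers.
- The arm moves only by the shell command python3 -m inch 'ROWS' [OPENING] [FORCE]. ROWS is text: rows parted by semicolons, each of 4 numbers parted by spaces: the shift along the tool's x, y, z in m, then the turn about the tool's z in rad. A call has 1 to 12 rows; each row is the pose to reach, as a shift and turn from the pose commanded when the call began, along the tool's axes at that moment; what a row does not reach only later rows make up. A row lasts 1/12 s, in which the tool goes at most 41.7 mm and 7.16 degrees, less where a joint would pass 70% of its speed; a pose out of reach is approached as far as the arm can. A call with a gripper value outside its range is refused whole. OPENING is the finger opening in m, from 0 to 0.0854, set as the call begins (- or left out, the last holds). The fingers move at their own pace and stop on an object; FORCE is the grip in N (left out, the last holds). Time passes only in rows, so rows that repeat a pose let the fingers close. It gives the time, the measured TCP pose, the force, the opening and the grip force at its end, in the units of the state.
- get_obs(): the state, without advancing time (a new reading comes with each control period).
- snapshot(name): name is "scene" or "top" or "wrist"; returns the picture (420x560x3 uint8, red, green, blue); there is no depth.
- camera_model(name): a dict with "intrinsics" (3x3 intrinsics, pixels), "k1" (the pictures are not rectified: a ray, as slopes to the right and down, at radius r is drawn at 1 + k1 r^2 times it, then the intrinsics apply), "rvec" (rotation vector, rad) and "tvec" (3), from world to camera coordinates, as OpenCV has them; the wrist camera has in their place "mount" (4x4, takes a point from camera to tool coordinates, whose origin is the TCP and whose axes are the flange's). Camera axes: x right, y down, z forward; pixel columns grow to the right and rows downward; lengths in mm; the calibration is good to about 2 mm. A picture is of the moment at which its call begins: read the wrist's pose just before it. camera_model takes no time and is no camera call.
- close_job(): hands the job in; it is judged then, once.
The state is a dict: "t": time; "qpos": joint angles; "dq": joint speeds; "effort": joint torques, N m; "tool_pos": TCP position; "orientation": TCP orientation; "wrist_force": force on the tool from outside, world axes, zero at the start; "ft_torque": the same for the moment, N m; "gripper_width": opening from 0.0 (shut) to 1.0 (fully open); "finger_force": force on a finger pad.
Only numpy, scipy, OpenCV 4.12 (cv2) and the standard library are available. Lean on these libraries where they do the work, as an engineer would, in place of code of your own. Each camera call takes 0.05 s, during which the arm holds its last target. There are 200 camera calls.

TASK

The bars on the sloping rack look alike, but some are hollow grate risers and some are solid press weights: lift each one to feel which it is, then lay the solid ones flat on the bottom of the aluminium pan and the hollow ones flat on the bottom of the wooden crate. Set them down gently, side by side and not stacked, without dropping them, and leave everything else on the counter where it is.

Things in the scene. Friction and masses are not known exactly. Their poses are not given: they have to be found in the camera images.
- bar_a: Capped square aluminium bar, 140 mm long, 36 x 36 mm, red end bands. All three look alike and the letter tells nothing: each is hollow (0.10 to 0.15 kg) or solid (0.42 to 0.57 kg), both kinds occur, and only lifting tells. Starts in any of the three rack lanes. Origin at its centre, x along it (up the slope at the start), y across, z out of the slope.
- bar_b: Capped square aluminium bar, 140 mm long, 36 x 36 mm, red end bands. All three look alike and the letter tells nothing: each is hollow (0.10 to 0.15 kg) or solid (0.42 to 0.57 kg), both kinds occur, and only lifting tells. Starts in any of the three rack lanes. Origin at its centre, x along it (up the slope at the start), y across, z out of the slope.
- bar_c: Capped square aluminium bar, 140 mm long, 36 x 36 mm, red end bands. All three look alike and the letter tells nothing: each is hollow (0.10 to 0.15 kg) or solid (0.42 to 0.57 kg), both kinds occur, and only lifting tells. Starts in any of the three rack lanes. Origin at its centre, x along it (up the slope at the start), y across, z out of the slope.
- rack: Black steel rack, fixed, 260 mm wide (y), 244 mm high. Origin on the counter; +x is its far side, away from the robot. Three bars lie side by side at y about -80, 0, +80 mm, centres at x 0, z 95 mm, sloping 35 degrees, far end high. Each rests on two 20 mm wide cross strips 48 mm either side of its centre; it is open beneath the middle.
- rack_stop (a point): Middle of the rack's stop strip against the bars' low ends; it stands 14 mm above the bars' undersides, so first lift a bar some 30 mm square to the slope, then bring it out towards the robot, not straight up into the shelf. Axes are the rack's.
- rack_shelf (a point): Middle of the near edge of the wire shelf over the bars, 240 mm above the counter, 20 mm on the robot's side of the bars' centres; the shelf runs 132 mm back from here. The gripper must come in under this edge from the robot's side, leaning about 35 degrees: fingers square to the bar, pointing down and away from the robot. Axes are the rack's.
- pan_floor (a point): Centre of the inner floor of the empty aluminium pan, for solid bars: 230 mm (x) by 240 mm (y) outside, 4 mm walls with a flat rim to 252 x 262 mm, rim 46 mm above the counter; floor 5 mm above the counter. Fixed, left or right of the rack. Two bars fit side by side along x, at y -50 and +50 mm, with room for the fingers.
- pan: The same aluminium pan; origin on the counter under its centre, x and y along its sides.
- crate_floor (a point): Centre of the inner floor of the open wooden crate, for hollow bars: 230 mm (x) by 240 mm (y) outside, 10 mm walls, rim 45 mm above the counter; floor 10 mm above the counter. Fixed, left or right of the rack. Two bars fit side by side along x, at y -50 and +50 mm, with room for the fingers.
- crate: The same wooden crate; origin on the counter under its centre, x and y along its sides.
- tongs: Stainless tongs lying on the counter near the robot, 245 mm long, 80 mm wide, 12 mm high; bystander. Origin at its middle, x along it.
- spoon_rest: Blue ceramic spoon rest, 110 mm dish with a 50 mm tab, 18 mm high; bystander. Origin under the dish's centre.
- canister: Clear acrylic canister with white clip-on lid, 106 mm across, 146 mm high; bystander. Origin under its centre.
- sauce: Amber sauce bottle, 62 mm across, 170 mm high; bystander. Origin under its centre.
- rub_jar: Spice-rub jar, 66 mm across, 90 mm high; bystander. Origin under its centre.
There are look-alikes about, which are no part of the job. Leave any orange look-alike of the bar_b alone. What is shaped like the bar_c but turquoise is not meant.

How it is judged:
By the outcome, as a careful person would: the job done as asked, in the order asked, and still so for the second after the job is handed in, with the robot touching nothing.
It also fails if it takes over 72 s, if anything falls off the work surface, if the arm or the gripper's body presses on something with over 40 N, if the wrist force passes 120 N, or if a joint passes its speed limit or range.

## Working session

There is one attempt and no reset: what is moved stays moved. The work goes in short steps, Python scripts to look and compute and a shell command to move; the robot and the scene stay as the last step left them, time stands still between calls to the robot, and variables do not carry over. Pictures are saved under pics/ and viewed, at most 10 in all, crops included, and the job is handed in when it is done.

```bash
mkdir -p pics; python3 - <<'E'
from station import *
import cv2,numpy as np
for n in("scene","top"):
    im=snapshot(n); cv2.imwrite(f"pics/{n}0.png",im[:,:,::-1]); m=camera_model(n); print(n,m)
print(camera_model("wrist"),hold_point_z)
print(get_obs())
E
```

```text
scene {'intrinsics': array([[483.82881757,   0.        , 273.15270915],
       [  0.        , 483.82881757, 205.88173   ],
       [  0.        ,   0.        ,   1.        ]]), 'k1': -0.06072788707875327, 'rvec': array([ 2.14266997,  1.44939024, -0.45928273]), 'tvec': array([-186.79787144, -307.89485614, 2119.85027607])}
top {'intrinsics': array([[443.33230291,   0.        , 274.46086411],
       [  0.        , 443.33230291, 209.23242765],
       [  0.        ,   0.        ,   1.        ]]), 'k1': 0.020376806981018562, 'rvec': array([ 2.12497877, -2.10813483,  0.19659682]), 'tvec': array([  17.40011254,  534.33921364, 1707.19381633])}
{'intrinsics': array([[324.51371162,   0.        , 287.67616005],
       [  0.        , 324.51371162, 209.55746612],
       [  0.        ,   0.        ,   1.        ]]), 'k1': -0.06913110114689869, 'mount': array([[-1.59067412e-04, -9.59625493e-01, -2.81280798e-01,
         7.18278707e+01],
       [ 9.99999873e-01, -1.83402347e-05, -5.02940962e-04,
         3.41642284e-01],
       [ 4.77476212e-04, -2.81280843e-01,  9.59625375e-01,
        -1.42441635e+02],
       [ 0.00000000e+00,  0.00000000e+00,  0.00000000e+00,
         1.00000000e+00]])} 18.700000000000003
{'t': 0.1, 'qpos': array([-1.37861490e+00,  3.13934035e-01,  4.51243690e-02,  1.30362259e+00,
       -7.02018352e-07,  1.43117933e+00]), 'dq': array([-0.00143623, -0.00174434,  0.00320715,  0.00180278, -0.00168547,
       -0.00066786]), 'effort': array([ 2.28119410e-03, -4.81725705e+01,  2.99245083e+01,  1.26960591e-02,
       -8.16201191e-05, -1.13450992e-05]), 'tool_pos': array([ 187.19752116, -543.19934455,  230.50608129]), 'orientation': array([-3.13997254e+00, -2.26967218e-04,  3.31798238e-01]), 'wrist_force': array([-0.78136042,  0.28698892,  0.40451793]), 'ft_torque': array([-0.01492685, -0.02893647,  0.06925341]), 'finger_force': 0.0, 'gripper_width': 1.0004098019341356}
```

View pics/scene0.png

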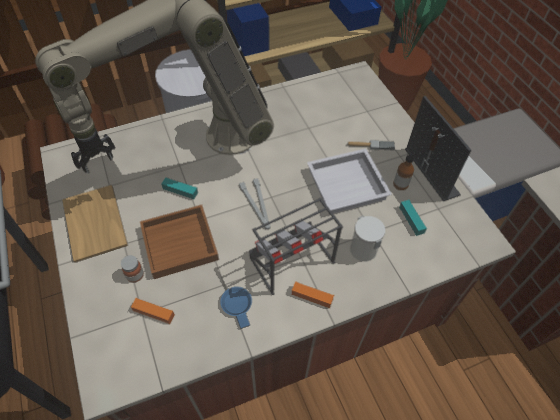

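View pics/top0.png

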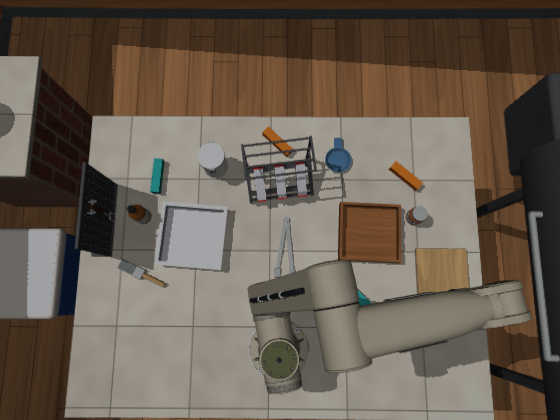

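The scene view shows the rack at about (295,240), the crate at (178,240) and the pan at (347,180). In the top view these are at (280,170), (370,232) and (194,237).

The grey bars with red ends are in the rack lanes, near top-view (260,183), (281,181) and (301,179). Possible confusions, all outside the rack, are the orange bars at top (277,141) and (405,176), and the turquoise bars at top (157,176) and (360,298).

Next I'll measure, with one close crop.

```bash
cat > h.py <<'E'
import numpy as np,cv2
from station import *
def cam(n,o=None):
    m=camera_model(n);K=m["intrinsics"];D=np.array([m["k1"],0,0,0,0])
    if "mount" in m:
        from scipy.spatial.transform import Rotation as R
        T=np.eye(4);T[:3,:3]=R.from_euler("xyz",o["orientation"]).as_matrix();T[:3,3]=o["tool_pos"]
        W=T@m["mount"];return K,D,W[:3,:3].T,-W[:3,:3].T@W[:3,3]
    return K,D,cv2.Rodrigues(m["rvec"])[0],m["tvec"]
def ray(c,p):
    K,D,R,t=c
    # drawn = ray*(1+k1 r^2)
    u=cv2.undistortPoints(np.array(p,float).reshape(-1,1,2),K,D)[:,0]
    d=np.c_[u,np.ones(len(u))]@R; return -R.T@t,d
def plane(c,p,z):
    o,d=ray(c,p);return o+d*((z-o[2])/d[:,2])[:,None]
def tri(c1,p1,c2,p2):
    o1,d1=ray(c1,[p1]);o2,d2=ray(c2,[p2]);A=np.c_[d1[0],-d2[0]]
    s=np.linalg.lstsq(A,o2-o1,rcond=None)[0];a=o1+s[0]*d1[0];b=o2+s[1]*d2[0]
    return (a+b)/2,np.linalg.norm(a-b)
def proj(c,P):
    K,D,R,t=c;return cv2.projectPoints(np.array(P,float).reshape(-1,1,3),cv2.Rodrigues(R)[0],np.array(t,float),K,D)[0][:,0]
E
python3 - <<'E'
from h import *
im=cv2.imread("pics/top0.png");c=cam("top");hsv=cv2.cvtColor(im,cv2.COLOR_BGR2HSV)
print("campos",-c[2].T@c[3])
def rep(name,m,box,z,k=1):
    x0,y0,x1,y1=box;mm=np.zeros(m.shape,np.uint8);mm[y0:y1,x0:x1]=m[y0:y1,x0:x1]
    cs=sorted(cv2.findContours(mm,cv2.RETR_EXTERNAL,cv2.CHAIN_APPROX_NONE)[0],key=cv2.contourArea)[::-1][:k]
    for q in cs:
        P=plane(c,q[:,0],z)[:,:2].astype(np.float32);r=cv2.minAreaRect(P);print(name,q.mean((0,1)).round(),np.round(r[0],1),np.round(r[1],1),round(r[2],2))
H,S,V=cv2.split(hsv)
rep("crate",((S>110)&(H<20)).astype(np.uint8)*255,(325,190,415,275),45)
b=((S<60)&(V>100)).astype(np.uint8)*255
rep("pan",cv2.morphologyEx(((H>100)&(H<135)&(V>90)).astype(np.uint8)*255,cv2.MORPH_OPEN,np.ones((3,3))),(145,190,240,285),46)
print(hsv[240,195],hsv[280,200],hsv[195,335],hsv[170,255])
rep("red",((S>110)&((H<9)|(H>170))).astype(np.uint8)*255,(240,150,325,210),95,7)
cv2.imwrite("pics/crop.png",np.hstack([cv2.resize(im[125:215,230:330],None,fx=4,fy=4,interpolation=cv2.INTER_CUBIC),cv2.resize(cv2.imread("pics/scene0.png")[190:290,245:345],(400,360),interpolation=cv2.INTER_CUBIC)]))
E
python3 -m inch '0 0.04 0 0;0 0.08 0 0;0 0.12 0 0;0 0.16 0 0;0 0.2 0 0;0 0.24 0 0;0 0.28 0 0;0 0.3 0 0;0 0.3 0 0;0 0.3 0 0'; python3 -m inch '0 0 0 0'; python3 -c "
from station import *;o=get_obs();print(o['qpos'],o['orientation'],o['tool_pos'],o['t'])"
```

```text
campos [ 196.90745826    6.70292718 1778.06479334]
crate [369. 232.] [ 448.5 -351.8] [241.5 230.5] 87.55
pan [197. 235.] [418.4 342.2] [239.7 226.9] 85.64
[113   6 166] [ 16  25 152] [ 19  27 158] [135   7 148]
red [257. 168.] [692.8  89.8] [ 7.6 36.2] 7.78
red [278. 165.] [703.3   6.8] [ 6.7 36.4] 10.2
red [299. 163.] [714.1 -75.7] [ 7.1 36.3] 7.76
red [302. 195.] [581.  -87.6] [ 6.8 35.9] 8.72
red [262. 200.] [559.9  71.9] [ 4.  34.9] 0.41
red [282. 198.] [570.7  -5.9] [ 4.9 35.2] 7.7
t: 0.93
tool_pos: [275.3, -798.8, 208.0]
orientation: [3.116, 0.0, 0.332]
wrist_force: [-1.4, -0.0, 0.3]
gripper_width: 0.996
finger_force: 0.0
t: 1.02
tool_pos: [275.5, -799.9, 215.3]
orientation: [3.106, 0.001, 0.332]
wrist_force: [-0.6, -0.1, 0.7]
gripper_width: 1.002
finger_force: 0.0
[-1.334614    1.02214813  1.26424977  1.77769645  0.00220794  1.4752102 ] [3.10634114e+00 1.16245984e-03 3.31786826e-01] [ 275.47670702 -799.8806602   215.34268347] 1.0167
```

View pics/crop.png

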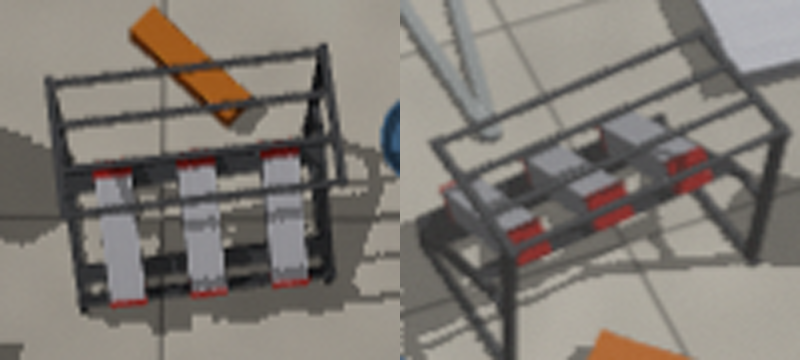

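The crop confirms three grey bars with red end bands in the rack, with the orange look-alike lying behind it. The arm clamps at its reach limit, where the tool tilts a little. I'll push further to see whether the lean builds up and holds.

```bash
python3 -m inch '0 0.04 0 0;0 0.08 0 0;0 0.12 0 0;0 0.16 0 0;0 0.2 0 0;0 0.2 0 0'|head -3;  python3 -c "
from station import *;o=get_obs();print(o['qpos'],o['orientation'],o['tool_pos'],o['t'])"; python3 -m inch '0 -0.04 0 0;0 -0.08 0 0;0 -0.12 0 0;0 -0.12 0 0'; python3 -c "
from station import *;o=get_obs();print(o['qpos'],o['orientation'],o['tool_pos'],o['t'])"
```

```text
t: 1.52
tool_pos: [289.2, -840.0, 171.2]
orientation: [3.059, 0.003, 0.332]
[-1.33100999  1.07650122  1.26476637  1.67651975  0.00489814  1.47901489] [3.05894991e+00 2.69568388e-03 3.31658584e-01] [ 289.23283472 -839.96309118  171.24344002] 1.5167
t: 1.85
tool_pos: [257.8, -750.5, 163.8]
orientation: [3.057, 0.003, 0.332]
wrist_force: [0.1, -1.6, 0.9]
gripper_width: 0.999
finger_force: 0.0
[-1.34314396  0.71422619  0.52599051  1.29845616  0.00592967  1.46702681] [3.05732711e+00 2.82467257e-03 3.31552309e-01] [ 257.81202056 -750.49537075  163.83118638] 1.85
```

The lean builds up and persists, at about 0.01 rad per row pushed past the reach. That gives a way to lean the tool. Next I'll find the bar poses from the low and high end edges, using their known heights.

```bash
python3 - <<'E'
from h import *
im=cv2.imread("pics/top0.png");c=cam("top");H,S,V=cv2.split(cv2.cvtColor(im,cv2.COLOR_BGR2HSV))
m=(((S>110)&((H<9)|(H>170)))*255).astype(np.uint8);mm=np.zeros_like(m);mm[150:210,240:325]=m[150:210,240:325]
cs=[q for q in cv2.findContours(mm,cv2.RETR_EXTERNAL,cv2.CHAIN_APPROX_NONE)[0] if cv2.contourArea(q)>8]
ps=.13;u=np.array([np.cos(ps),np.sin(ps)]);v=np.array([-u[1],u[0]])
for q in sorted(cs,key=lambda q:(q[:,0,1].mean()>182,q[:,0,0].mean())):
    low=q[:,0,1].mean()>182
    P=plane(c,q[:,0],69.6 if low else 120.4)[:,:2];a=P@u;b=P@v
    s=(a.min()-2 if low else a.max()+2); print(low,q.mean((0,1)).round(1),"centre u", s+67.7 if low else s-67.7,"v",(b.min()+b.max())/2,len(q))
# scene tri check of far bar/near: shelf near corner
E
python3 -m inch '0 -0.03 -0.03 0.12;0 -0.06 -0.06 0.24;0 -0.09 -0.09 0.36;0 -0.12 -0.12 0.48;0 -0.15 -0.15 0.6;0 -0.17 -0.18 0.72;0 -0.17 -0.21 0.84;0 -0.17 -0.24 0.96;0 -0.17 -0.27 1.08;0 -0.17 -0.3 1.2;0 -0.17 -0.32 1.32;0 -0.17 -0.32 1.44'
python3 -c "
from station import *;o=get_obs();print(o['qpos'],o['orientation'],o['tool_pos'],o['t'])"
```

```text
False [257.3 167.6] centre u 628.9847388234351 v -1.0494656595024043 19
t: 2.85
tool_pos: [195.0, -565.2, 475.6]
orientation: [3.126, -0.09, -1.113]
wrist_force: [0.2, 0.1, 0.6]
gripper_width: 1.002
finger_force: 0.0
[-1.37713299  0.37493894  0.74178218  1.84667824  0.00864137  2.87899902] [ 3.12626068 -0.09007774 -1.11345505] [ 195.02496401 -565.24901561  475.58864147] 2.85
```

```bash
cat > bars.py <<'E'
from h import *
im=cv2.imread("pics/top0.png");c=cam("top");H,S,V=cv2.split(cv2.cvtColor(im,cv2.COLOR_BGR2HSV))
m=(((S>110)&((H<9)|(H>170)))*255).astype(np.uint8);mm=np.zeros_like(m);mm[150:210,240:325]=m[150:210,240:325]
n,L,st,_=cv2.connectedComponentsWithStats(mm)
ps=.13;u=np.array([np.cos(ps),np.sin(ps)]);v=np.array([-u[1],u[0]])
for i in range(1,n):
    if st[i,4]<8: continue
    y,x=np.nonzero(L==i);low=y.mean()>182
    P=plane(c,np.c_[x,y],69.6 if low else 120.4)[:,:2];a=P@u;b=P@v
    s=(a.min()-2+67.7 if low else a.max()+2-67.7);print(low,x.mean(),y.mean(),"u",s.round(1),"v",round((b.min()+b.max())/2,1),st[i,4])
E
python3 bars.py
python3 -m inch '-0.022 -0.033 0 -0.12;-0.044 -0.066 0 -0.24;-0.066 -0.099 0 -0.36;-0.088 -0.132 0 -0.48;-0.11 -0.165 0 -0.6;-0.132 -0.198 0 -0.72;-0.154 -0.231 0 -0.84;-0.176 -0.264 0 -0.96;-0.198 -0.297 0 -1.08;-0.22 -0.33 0 -1.2;-0.242 -0.363 0 -1.32;-0.264 -0.396 0 -1.44'
python3 -c "
from station import *;o=get_obs();print(o['qpos'],o['orientation'],o['tool_pos'],o['t'])"
```

```text
False 299.29411764705884 162.58823529411765 u 628.4 v -165.4 17
False 278.55555555555554 165.0 u 628.6 v -83.4 18
False 257.2631578947368 167.57894736842104 u 629.0 v -1.0 19
True 302.4 195.4 u 632.8 v -164.3 15
True 282.0 197.85714285714286 u 633.8 v -80.8 14
True 261.46666666666664 200.46666666666667 u 632.1 v -1.0 15
t: 3.85
tool_pos: [432.7, -151.2, 444.1]
orientation: [3.058, 0.001, 0.337]
wrist_force: [1.4, -1.2, -0.2]
gripper_width: 1.0
finger_force: 0.0
[-0.47274009  0.0703077   0.26321309  1.70367962 -0.05869872  2.32961582] [3.05767265e+00 1.21921442e-03 3.37422914e-01] [ 432.67545577 -151.20371603  444.1029624 ] 3.85
```

```bash

python3 -m inch '0.025 -0.02 0 -0.12;0.05 -0.04 0 -0.24;0.075 -0.06 0 -0.36;0.1 -0.08 0 -0.48;0.125 -0.1 0 -0.6;0.15 -0.12 0 -0.72;0.175 -0.14 0 -0.84;0.2 -0.16 0 -0.96;0.225 -0.18 0 -1.08;0.25 -0.2 0 -1.2;0.275 -0.22 0 -1.32;0.3 -0.24 0 -1.44'
python3 -c "
from station import *;o=get_obs();print(o['qpos'],o['orientation'],o['tool_pos'],o['t'])
from scipy.spatial.transform import Rotation as R
print(R.from_euler('xyz',o['orientation']).as_matrix().round(3))"
```

```text
t: 4.85
tool_pos: [638.3, 172.4, 423.5]
orientation: [3.131, 0.082, 1.777]
wrist_force: [0.6, 0.3, 0.9]
gripper_width: 1.001
finger_force: 0.0
[ 0.17965685  0.60038891  0.97666604  1.93458393 -0.08139448  1.54303028] [3.1313309  0.08170456 1.77729119] [638.30609809 172.42772403 423.5360769 ] 4.85
[[-0.204  0.979  0.027]
 [ 0.975  0.206 -0.078]
 [-0.082  0.01  -0.997]]
```

```bash
cat > o.py <<'E'
from station import *
from scipy.spatial.transform import Rotation as R
import numpy as np
o=get_obs();M=R.from_euler('xyz',o['orientation']).as_matrix()
print(round(o['t'],2),'q',o['qpos'].round(3),'p',o['tool_pos'].round(1),'F',o['wrist_force'].round(1),'g',round(o['gripper_width']*85.4,1),round(o['finger_force'],1));print(M.round(3))
ps=.13;u=np.array([np.cos(ps),np.sin(ps),0]);v=np.array([-np.sin(ps),np.cos(ps),0])
p=o['tool_pos']-np.array([636,0.5,0]);g=p-18.7*M[:,2]
print('rack TCP',(p@u).round(1),(p@v).round(1),p[2].round(1),'grasp',(g@u).round(1),(g@v).round(1),g[2].round(1),'tilt u,v',np.array([M[:,2]@u,M[:,2]@v]).round(3),'toolx',np.array([M[:,0]@u,M[:,0]@v]).round(3))
E
python3 -m inch '0 0.04 0 -0.12;0 0.08 0 -0.24;0 0.12 0 -0.36;0 0.16 0 -0.48;0 0.2 0 -0.6;0 0.24 0 -0.72;0 0.28 0 -0.84;0 0.32 0 -0.96;0 0.36 0 -1.08;0 0.4 0 -1.2;0 0.44 0 -1.32;0 0.48 0 -1.44' |head -1
python3 o.py
```

```text
t: 5.85
5.85 q [ 0.163  0.912  1.265  1.858 -0.078  0.122] p [784.2 186.3 305.6] F [-0.  -0.  -0.2] g 85.4 0.0
[[-0.996 -0.036  0.078]
 [-0.041  0.997 -0.066]
 [-0.075 -0.069 -0.995]]
rack TCP 171.1 165.0 305.6 grasp 169.8 166.4 324.2 tilt u,v [ 0.068 -0.076] toolx [-0.993  0.088]
```

```bash

python3 -m inch '0 0 -0.04 -0.09;0 0 -0.08 -0.09;0 0 -0.12 -0.09;0 0 -0.16 -0.09;0 0 -0.2 -0.09;0 0 -0.24 -0.09;0 0 -0.28 -0.09;0 0 -0.32 -0.09;0 0 -0.36 -0.09;0 0 -0.4 -0.09;0 0 -0.44 -0.09;0 0 -0.48 -0.09' |head -1
python3 o.py
```

```text
t: 6.85
6.85 q [ 0.172  0.643  1.264  2.093 -0.077  0.044] p [635.6 168.1 493.8] F [ 0.1  0.2 -0.7] g 85.8 0.0
[[-0.987 -0.12   0.11 ]
 [-0.127  0.99  -0.059]
 [-0.101 -0.072 -0.992]]
rack TCP 21.3 166.3 493.8 grasp 19.4 167.6 512.3 tilt u,v [ 0.101 -0.073] toolx [-0.995  0.002]
```

```bash

python3 -m inch '0 0 -0.04 0;0 0 -0.08 0;0 0 -0.12 0;0 0 -0.16 0;0 0 -0.2 0;0 0 -0.24 0;0 0 -0.28 0;0 0 -0.32 0;0 0 -0.36 0;0 0 -0.4 0;0 0 -0.44 0;0 0 -0.48 0' |head -1
python3 o.py
```

```text
t: 7.85
7.85 q [ 0.175  0.44   1.264  2.269 -0.076  0.045] p [495.6 145.5 604.4] F [0.2 0.1 0.5] g 85.4 0.0
[[-0.983 -0.12   0.137]
 [-0.128  0.99  -0.053]
 [-0.129 -0.07  -0.989]]
rack TCP -120.4 162.0 604.4 grasp -122.8 163.3 622.9 tilt u,v [ 0.129 -0.071] toolx [-0.992  0.   ]
```

```bash

python3 -m inch '0.02 0 -0.035 0;0.04 0 -0.07 0;0.06 0 -0.105 0;0.08 0 -0.14 0;0.1 0 -0.175 0;0.12 0 -0.21 0;0.14 0 -0.245 0;0.16 0 -0.28 0;0.18 0 -0.315 0;0.2 0 -0.35 0;0.22 0 -0.385 0;0.24 0 -0.42 0' |head -1
python3 o.py
```

```text
t: 8.85
8.85 q [ 0.231  0.309  1.264  2.337 -0.084  0.095] p [407.2 151.9 661.8] F [-0.2 -0.6  0.3] g 85.3 0.0
[[-0.972 -0.121  0.201]
 [-0.132  0.991 -0.039]
 [-0.195 -0.065 -0.979]]
rack TCP -207.2 179.7 661.8 grasp -210.9 181.0 680.1 tilt u,v [ 0.195 -0.065] toolx [-0.981 -0.004]
```

```bash

python3 -m inch '0.02 0 -0.035 0;0.04 0 -0.07 0;0.06 0 -0.105 0;0.08 0 -0.14 0;0.1 0 -0.175 0;0.12 0 -0.21 0;0.14 0 -0.245 0;0.16 0 -0.28 0;0.18 0 -0.315 0;0.2 0 -0.35 0;0.22 0 -0.385 0;0.24 0 -0.42 0' |head -1
python3 o.py
```

```text
t: 9.85
9.85 q [ 0.319  0.247  1.264  2.337 -0.102  0.175] p [367.8 173.4 688.2] F [ 0.4 -0.   0.5] g 85.6 0.0
[[-0.956 -0.124  0.266]
 [-0.133  0.991 -0.019]
 [-0.262 -0.054 -0.964]]
rack TCP -243.5 206.2 688.2 grasp -248.4 207.2 706.2 tilt u,v [ 0.262 -0.054] toolx [-0.965 -0.008]
```

```bash

python3 -m inch '0.03 0 -0.03 0;0.06 0 -0.06 0;0.09 0 -0.09 0;0.12 0 -0.12 0;0.15 0 -0.15 0;0.18 0 -0.18 0;0.21 0 -0.21 0;0.24 0 -0.24 0;0.27 0 -0.27 0;0.3 0 -0.3 0;0.33 0 -0.33 0;0.36 0 -0.36 0' |head -1
python3 o.py
python3 -m inch '0.02 0 -0.035 0;0.04 0 -0.07 0;0.06 0 -0.105 0;0.08 0 -0.14 0;0.1 0 -0.175 0;0.12 0 -0.21 0;0.14 0 -0.245 0;0.16 0 -0.28 0;0.18 0 -0.315 0;0.2 0 -0.35 0;0.22 0 -0.385 0;0.24 0 -0.42 0' |head -1
python3 o.py
```

```text
t: 10.85
10.85 q [ 0.505  0.199  1.264  2.337 -0.146  0.347] p [315.8 216.3 708.4] F [ 0.5  0.1 -0.3] g 85.1 0.0
[[-0.937 -0.131  0.325]
 [-0.134  0.991  0.014]
 [-0.324 -0.03  -0.946]]
rack TCP -289.5 255.5 708.4 grasp -295.5 256.0 726.1 tilt u,v [ 0.324 -0.028] toolx [-0.946 -0.011]
t: 11.85
11.85 q [ 0.664  0.156  1.264  2.337 -0.188  0.488] p [268.5 240.5 726.3] F [ 0.3 -0.2 -0.1] g 85.7 0.0
[[-0.916 -0.143  0.374]
 [-0.132  0.99   0.056]
 [-0.378  0.002 -0.926]]
rack TCP -333.3 285.6 726.3 grasp -340.4 285.4 743.6 tilt u,v [0.378 0.007] toolx [-0.926 -0.012]
```

```bash

python3 -m inch '0 -0.025 -0.03 0;0 -0.05 -0.06 0;0 -0.075 -0.09 0;0 -0.1 -0.12 0;0 -0.125 -0.15 0;0 -0.15 -0.18 0;0 -0.175 -0.21 0;0 -0.2 -0.24 0;0.02 -0.2 -0.275 0;0.04 -0.2 -0.31 0;0.06 -0.2 -0.345 0;0.08 -0.2 -0.38 0' |head -1
python3 o.py
```

```text
t: 12.85
12.85 q [ 1.420e-01  4.800e-02  1.264e+00  2.337e+00 -5.000e-03 -1.000e-03] p [292.2 120.8 757.6] F [ 0.1  0.4 -1. ] g 85.6 0.0
[[-0.891 -0.139  0.431]
 [-0.128  0.99   0.056]
 [-0.435 -0.005 -0.9  ]]
rack TCP -325.3 163.9 757.6 grasp -333.4 163.9 774.4 tilt u,v [ 0.435 -0.   ] toolx [-0.9   -0.011]
```

```bash
cat > d.py <<'E'
# python3 d.py u v z [g]: tool-frame shift (m) to bring TCP (or grasp point with g) to rack-frame point
import sys;exec(open('o.py').read())
a=[float(s) for s in sys.argv[1:4]];fr=sys.argv[4] if len(sys.argv)>4 else ''
C=np.array([636,0.5,0.])
T=C+a[0]*u+a[1]*v+np.array([0,0,a[2]])
if 'w' in fr: T=np.array(a)
if 'g' in fr: T=T+18.7*M[:,2]
print('shift',((T-o['tool_pos'])@M/1000).round(4))
E
python3 -m inch '0 -0.02 0.035 0;0 -0.04 0.07 0;0 -0.06 0.105 0;0.005 -0.08 0.14 0;0.01 -0.084 0.18 0;0.01 -0.084 0.22 0;0.012 -0.084 0.26 0;0.012 -0.084 0.3 0;0.012 -0.084 0.34 0;0.012 -0.084 0.37 0;0.012 -0.084 0.37 0' 0.065 30 |head -1
python3 d.py -12 80 86 g
python3 - <<'E'
from h import *
o=get_obs();im=snapshot("wrist");cv2.imwrite("pics/w1.png",im[:,:,::-1])
c=cam("wrist",o);ps=.13
def P(x,y,z): return [636+x*np.cos(ps)-y*np.sin(ps),.5+x*np.sin(ps)+y*np.cos(ps),z]
for y in(80,0,-80):
    for x,z in((-67.7,69.6),(47,150),(-20,240)): print(y,x,proj(c,[P(x,y,z)]).round(1))
E
```

```text
t: 13.77
13.77 q [-0.122 -0.287 -0.223  1.205  0.109 -0.241] p [451.8  58.  413.3] F [-1.4 -0.5  0.1] g 65.4 0.0
[[-0.894 -0.141  0.425]
 [-0.129  0.99   0.057]
 [-0.428 -0.003 -0.904]]
rack TCP -175.2 80.9 413.3 grasp -183.2 80.9 430.2 tilt u,v [0.428 0.002] toolx [-0.904 -0.012]
shift [-0.0072 -0.0017  0.3843]
80 -67.7 [[287.1 129.5]]
80 47 [[286.1 221.9]]
80 -20 [[286.  233.6]]
0 -67.7 [[233.8 129. ]]
0 47 [[234.3 221.3]]
0 -20 [[219.5 232.9]]
-80 -67.7 [[181.  128.9]]
-80 47 [[183.  220.7]]
-80 -20 [[154. 232.]]
```

View pics/w1.png

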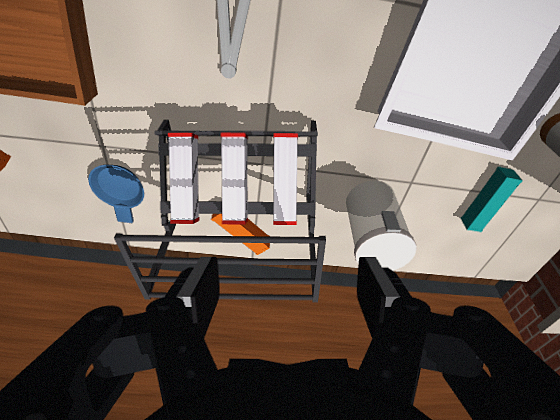

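The wrist view shows the three bars centred at columns 285, 234 and 183. I predicted 286, 234 and 182, so the lanes agree. I'll take the middle lane first because it has the most finger room.

```bash

python3 -m inch '-0.002 -0.03 0 0;-0.005 -0.06 0 0;-0.007 -0.082 0.02 0;-0.007 -0.082 0.06 0;-0.007 -0.082 0.1 0;-0.007 -0.082 0.14 0;-0.007 -0.082 0.18 0;-0.007 -0.082 0.22 0;-0.007 -0.082 0.25 0;-0.007 -0.082 0.27 0;-0.007 -0.082 0.27 0' 0.056 30 |head -1
python3 d.py -12 0 86 g
python3 - <<'E'
from h import *
o=get_obs();im=snapshot("wrist");cv2.imwrite("pics/w2.png",im[:,:,::-1])
E
```

```text
t: 14.73
14.73 q [-0.228  0.04  -0.534  0.579  0.153 -0.338] p [585.7  -6.9 175.7] F [-0.9  0.6  0.2] g 56.2 0.0
[[-0.894 -0.141  0.425]
 [-0.129  0.99   0.058]
 [-0.429 -0.003 -0.903]]
rack TCP -50.8 -0.8 175.7 grasp -58.8 -0.8 192.6 tilt u,v [0.429 0.003] toolx [-0.903 -0.012]
shift [0.0034 0.0006 0.1164]
```

View pics/w2.png

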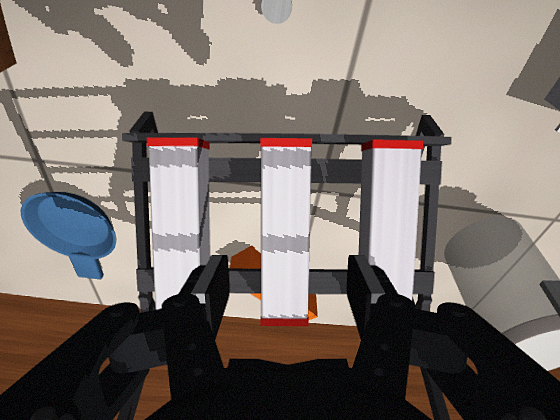

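The middle bar, at column 286, is centred between the fingers, so I go in and close.

```bash

python3 -m inch '0.001 0 0.03 0;0.002 0 0.06 0;0.003 0 0.085 0;0.003 0 0.105 0;0.003 0 0.114 0;0.003 0 0.114 0' |tail -4
python3 d.py -12 0 86 g
python3 -m inch '0 0 0 0;0 0 0 0;0 0 0 0;0 0 0 0;0 0 0 0' 0.02 40; python3 o.py
```

```text
orientation: [-3.136, 0.449, -2.998]
wrist_force: [-0.3, 0.5, -0.0]
gripper_width: 0.659
finger_force: 0.0
15.28 q [-0.197  0.236 -0.588  0.318  0.14  -0.308] p [633.9  -2.1  76.1] F [-0.3  0.5 -0. ] g 56.2 0.0
[[-0.892 -0.14   0.431]
 [-0.129  0.99   0.056]
 [-0.434 -0.005 -0.901]]
rack TCP -2.4 -2.3 76.1 grasp -10.5 -2.3 93.0 tilt u,v [0.434 0.   ] toolx [-0.901 -0.012]
shift [0.0043 0.0024 0.0056]
t: 15.7
tool_pos: [634.5, -2.4, 78.6]
orientation: [-3.135, 0.453, -2.998]
wrist_force: [-3.3, 1.0, 8.2]
gripper_width: 0.417
finger_force: 41.7
15.7 q [-0.197  0.232 -0.588  0.317  0.141 -0.308] p [634.5  -2.4  78.6] F [-3.3  1.   8.2] g 35.6 41.7
[[-0.89  -0.14   0.434]
 [-0.128  0.99   0.056]
 [-0.438 -0.006 -0.899]]
rack TCP -1.8 -2.6 78.6 grasp -10.0 -2.6 95.4 tilt u,v [ 0.438 -0.001] toolx [-0.899 -0.012]
```

```bash

python3 -m inch '0.001 0 -0.006 0;0.002 0 -0.014 0;0.004 0 -0.024 0;0.0055 0 -0.034 0;0.0055 0 -0.034 0;0.0055 0 -0.034 0;0.0055 0 -0.034 0' 0.02 60 |grep force; python3 o.py
python3 -m inch '0.02 0 -0.009 0;0.05 0 -0.024 0;0.085 0 -0.041 0;0.12 0 -0.058 0;0.155 0 -0.075 0;0.155 0 -0.075 0;0.155 0 -0.075 0' |grep force; python3 o.py
```

```text
wrist_force: [0.9, 0.3, -4.6]
finger_force: 62.0
16.28 q [-0.211  0.165 -0.597  0.383  0.145 -0.321] p [613.5  -5.1 103.9] F [ 0.9  0.3 -4.6] g 35.0 62.0
[[-0.892 -0.14   0.431]
 [-0.128  0.99   0.056]
 [-0.434 -0.005 -0.901]]
rack TCP -23.1 -2.6 103.9 grasp -31.2 -2.6 120.7 tilt u,v [ 0.434 -0.   ] toolx [-0.901 -0.011]
wrist_force: [1.3, -0.0, -3.9]
finger_force: 61.9
16.87 q [-0.402 -0.164 -0.922  0.42   0.221 -0.497] p [440.7 -28.8 103.2] F [ 1.3 -0.  -3.9] g 35.0 61.9
[[-0.893 -0.138  0.429]
 [-0.126  0.99   0.056]
 [-0.433 -0.004 -0.901]]
rack TCP -197.5 -3.7 103.2 grasp -205.6 -3.7 120.0 tilt u,v [ 0.433 -0.   ] toolx [-0.901 -0.009]
```

About −4.2 N on the wrist means roughly 0.43 kg, so this bar is solid and goes in the pan. I'll carry it above the pan.

```bash
python3 d.py 390 388 105 wg | tail -1
```

```text
shift [-0.0081  0.4198  0.0185]
```

```bash
python3 -m inch '0 0.02 -0.03 0;0 0.055 -0.045 0;0 0.095 -0.05 0;0 0.135 -0.05 0;0 0.175 -0.05 0;0 0.215 -0.05 0;-0.003 0.255 -0.05 0;-0.005 0.295 -0.04 0;-0.008 0.335 -0.03 0;-0.008 0.37 -0.015 0;-0.008 0.4 0 0;-0.008 0.42 0.018 0'|head -1;python3 -m inch '0 0 0 0;0 0 0 0' |head -1;  python3 d.py 390 388 68 wg; python3 - <<'E'
from h import *
o=get_obs();im=snapshot("wrist");cv2.imwrite("pics/w3.png",im[:,:,::-1]); c=cam("wrist",o)
cx,cy,y=418.4,342.2,-.0768
for a,b in((-111,-116),(-111,116),(111,116),(111,-116)):print(proj(c,[[cx+a*np.cos(y)-b*np.sin(y),cy+a*np.sin(y)+b*np.cos(y),5]]).round())
E
```

```text
t: 17.87
t: 18.03
18.03 q [ 0.77   0.155 -0.649  0.399 -0.261  0.577] p [399.2 390.6  87.3] F [-0.3 -1.  -4.8] g 34.9 62.8
[[-0.892 -0.143  0.429]
 [-0.131  0.99   0.056]
 [-0.432 -0.006 -0.902]]
rack TCP -184.2 417.5 87.3 grasp -192.3 417.5 104.1 tilt u,v [ 0.432 -0.   ] toolx [-0.902 -0.015]
shift [ 0.0169 -0.0011  0.032 ]
[[ -1. -35.]]
[[449.  64.]]
[[328. 293.]]
[[ 79. 258.]]
```

View pics/w3.png

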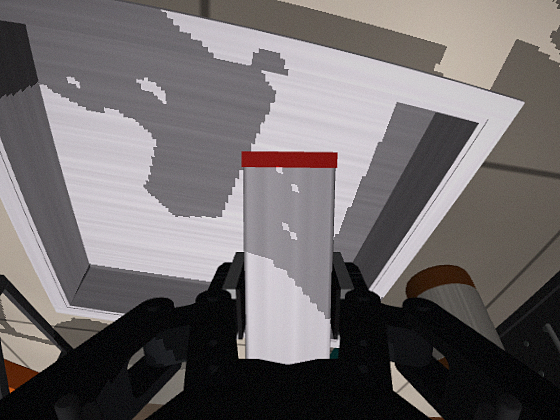

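The held bar is at columns 243–337 with its low end at row 155. The pan's inner corners show near (90,265) and (435,112). I'll check the pan pose with those.

```bash
python3 - <<'E'
from h import *
o=get_obs();c=cam("wrist",o);o2=o
print("floor",plane(c,[[90,265],[435,112]],5).round(0).tolist())
print("rim in",plane(c,[[478,122]],46).round(0).tolist(),"rim out",plane(c,[[523,100],[68,308]],46).round(0).tolist())
u=np.array([np.cos(.13),np.sin(.13),0]);g=o['tool_pos']-18.7*cam("wrist",o)[2].T[:,0]*0
ct=cam("top");im=cv2.imread("pics/top0.png")
print("top rim corners", plane(ct,[[162,204],[227,207],[160,267],[225,270]],46).round(0).tolist())
E
```

```text
floor [[531.0, 224.0, 5.0], [345.0, 470.0, 5.0]]
rim in [[331.0, 471.0, 46.0]] rim out [[316.0, 486.0, 46.0], [538.0, 220.0, 46.0]]
top rim corners [[553.0, 471.0, 46.0], [543.0, 211.0, 46.0], [304.0, 464.0, 46.0], [294.0, 211.0, 46.0]]
```

```bash
python3 -m inch '0.008 -0.001 0.015 0;0.015 -0.001 0.028 0;0.017 -0.001 0.032 0;0.017 -0.001 0.032 0' 0.02 30|head -1; python3 o.py|egrep -v '\['; 
python3 o.py
python3 -m inch '0.002 0 0.0035 0;0.0035 0 0.007 0;0.0035 0 0.007 0' |egrep 'force|tool'
python3 d.py 390 388 55 wg|tail -1
```

```text
t: 18.42
18.42 q [ 0.766  0.199 -0.705  0.299 -0.262  0.576] p [397.8 386.   52.2] F [ 0.1 -0.4 -4.3] g 34.8 62.7
[[-0.892 -0.139  0.43 ]
 [-0.128  0.99   0.054]
 [-0.433 -0.007 -0.901]]
rack TCP -186.2 413.2 52.2 grasp -194.3 413.2 69.1 tilt u,v [ 0.433 -0.002] toolx [-0.901 -0.011]
tool_pos: [398.8, 387.5, 45.7]
wrist_force: [-0.0, -0.5, -5.2]
finger_force: 62.7
shift [0.0037 0.0017 0.0066]
```

```bash
python3 -m inch '0.001 0 0.003 0;0.0015 0 0.0045 0;0.0015 0 0.0045 0' 0.03 25|egrep 'force|tool'
python3 -m inch '0.001 0 0.003 0;0.0015 0 0.0045 0;0.0015 0 0.0045 0' |egrep 'force|tool'
python3 -m inch '0.001 0 0.003 0;0.0015 0 0.0045 0;0.0015 0 0.0045 0' |egrep 'force|tool'
```

```text
tool_pos: [400.2, 388.2, 42.0]
wrist_force: [-1.4, -1.0, 2.2]
finger_force: 63.7
tool_pos: [403.5, 389.2, 39.6]
wrist_force: [1.7, -3.7, 10.7]
finger_force: 64.7
tool_pos: [406.6, 389.8, 37.0]
wrist_force: [5.1, -5.8, 15.7]
finger_force: 65.9
```

```bash
python3 -m inch '-0.0013 0 0.0038 0;-0.0027 0 0.0076 0;-0.0027 0 0.0076 0;-0.0027 0 0.0076 0' |egrep 'force|tool'
python3 o.py|tail -1;python3 -m inch '-0.001 0 0.004 0;-0.0018 0 0.008 0;-0.0018 0 0.008 0;-0.0018 0 0.008 0' |egrep 'force|tool'; python3 o.py|tail -1
python3 - <<'E'
from h import *
im=snapshot("wrist");cv2.imwrite("pics/w4.png",im[:,:,::-1])
H,S,V=cv2.split(cv2.cvtColor(im,cv2.COLOR_RGB2HSV));
for f in(im,cv2.imread("pics/w3.png")[:,:,::-1].copy()):
  H,S,V=cv2.split(cv2.cvtColor(f,cv2.COLOR_RGB2HSV));m=((H<8)|(H>172))&(S>130)&(V>80);y,x=np.nonzero(m[:, 220:360]);print(y.min(),y.max(),np.median(y),x.min()+220,x.max()+220,len(y))
E
```

```text
tool_pos: [412.6, 390.5, 31.1]
wrist_force: [8.7, -4.0, 11.4]
finger_force: 66.4
rack TCP -171.0 415.7 31.1 grasp -179.3 415.7 47.9 tilt u,v [0.448 0.   ] toolx [-0.894 -0.007]
tool_pos: [417.7, 391.4, 24.6]
wrist_force: [8.2, -3.5, 9.2]
finger_force: 68.0
rack TCP -165.8 415.9 24.6 grasp -174.2 415.9 41.3 tilt u,v [0.447 0.001] toolx [-0.894 -0.007]
141 194 186.0 229 344 1967
151 167 159.0 242 336 1461
```

It's pivoting smoothly: contact force is steady near 10 N and the red end face is coming into view. Continuing.

```bash
python3 -m inch '-0.0004 0 0.004 0;-0.0008 0 0.008 0;-0.0008 0 0.008 0;-0.0008 0 0.008 0' |egrep 'force|tool'
python3 -m inch '0 0 0.003 0;0.0001 0 0.006 0;0.0001 0 0.006 0;0.0001 0 0.006 0' |egrep 'force|tool'; python3 o.py|tail -1
python3 - <<'E'
from h import *
im=snapshot("wrist");cv2.imwrite("pics/w5.png",cv2.resize(im[:,:,::-1],None,fx=.7,fy=.7))
im=snapshot("scene");cv2.imwrite("pics/s5.png",cv2.resize(im[140:240,280:420,::-1],None,fx=4,fy=4))
E
```

```text
tool_pos: [421.4, 392.3, 17.4]
wrist_force: [7.7, -0.8, 8.4]
finger_force: 70.3
tool_pos: [423.7, 392.6, 12.9]
wrist_force: [2.1, -7.0, 19.8]
finger_force: 73.6
rack TCP -159.7 416.3 12.9 grasp -168.0 416.3 29.7 tilt u,v [0.447 0.002] toolx [-0.894 -0.007]
```

View pics/s5.png

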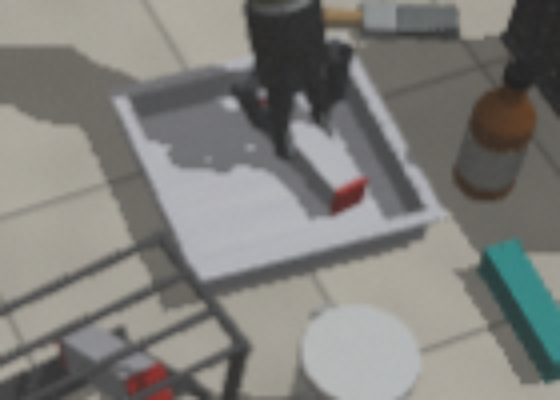

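The bar lies flat in the pan, with the force step to 20 N marking full contact. Releasing and backing out.

```bash
python3 -m inch '0 0 -0.001 0;0 0 -0.001 0;0 0 -0.001 0;0 0 -0.001 0' 0.05 30|egrep 'force|width'
python3 -m inch '0 0 -0.01 0;0 0 -0.03 0;0 0 -0.06 0;0 0 -0.1 0;0 0 -0.14 0;0 0 -0.18 0;0 0 -0.22 0;0 0 -0.22 0' |egrep 't:|force'
python3 d.py -65 81 195 g
python3 - <<'E'
from h import *
o=get_obs();im=snapshot("wrist");cv2.imwrite("pics/w6.png",im[:,:,::-1]); c=cam("wrist",o)
H,S,V=cv2.split(cv2.cvtColor(im,cv2.COLOR_RGB2HSV));m=(((H<8)|(H>172))&(S>130)&(V>80)).astype(np.uint8)
n,L,st,ce=cv2.connectedComponentsWithStats(m)
for i in range(1,n):
  if st[i,4]>40: print(ce[i].round(),st[i],plane(c,[ce[i]],30).round())
E
```

```text
wrist_force: [-0.1, -0.2, -0.1]
gripper_width: 0.585
finger_force: 0.0
t: 21.9
wrist_force: [0.4, 0.9, 0.4]
finger_force: 0.0
21.9 q [ 0.887 -0.075 -0.542  0.755 -0.303  0.691] p [322.1 379.9 214.2] F [0.4 0.9 0.4] g 50.0 0.0
[[-0.888 -0.142  0.437]
 [-0.127  0.99   0.064]
 [-0.442  0.002 -0.897]]
rack TCP -262.1 416.9 214.2 grasp -270.4 416.7 231.0 tilt u,v [0.442 0.007] toolx [-0.897 -0.01 ]
shift [-0.1648 -0.3383  0.1207]
[285. 135.] [268 127  37  17 522] [[354. 382.  30.]]
[286. 147.] [267 145  38   6 226] [[368. 385.  30.]]
[286. 241.] [272 239  29   4  89] [[506. 404.  30.]]
[ 23. 270.] [ 10 268  27   5 112] [[630.  21.  30.]]
[ 32. 364.] [ 24 362  19   5  71] [[1025. -128.   30.]]
```

Bar 1 is flat: the bands at (368,385) and (506,404) mm are 139 mm apart at the right height. On to the left lane.

```bash
python3 d.py -100 80 268 g|tail -1
python3 -m inch '-0.012 -0.031 0.005 0;-0.024 -0.062 0.01 0;-0.036 -0.093 0.015 0;-0.048 -0.124 0.02 0;-0.06 -0.155 0.025 0;-0.072 -0.186 0.03 0;-0.084 -0.217 0.035 0;-0.096 -0.248 0.04 0;-0.108 -0.279 0.04 0;-0.12 -0.31 0.04 0;-0.13 -0.339 0.04 0;-0.135 -0.339 0.04 0' 0.05|head -1
python3 d.py -12 80 86 g
```

```text
shift [-0.1666 -0.3385  0.0371]
t: 22.95
22.95 q [-0.103 -0.161 -0.584  0.708  0.096 -0.217] p [508.9  56.6 230.3] F [ 0.5 -0.3  0.5] g 49.9 0.0
[[-0.892 -0.133  0.432]
 [-0.123  0.991  0.052]
 [-0.435 -0.007 -0.9  ]]
rack TCP -118.7 72.1 230.3 grasp -126.9 72.2 247.1 tilt u,v [ 0.435 -0.005] toolx [-0.9   -0.006]
shift [-0.0334  0.0086  0.195 ]
```

```bash
python3 -m inch '-0.02 0.005 0.01 0;-0.033 0.007 0.04 0;-0.033 0.007 0.075 0;-0.033 0.007 0.095 0;-0.033 0.007 0.1 0;-0.033 0.007 0.1 0' 0.05|head -1
python3 d.py -12 80 86 g
python3 - <<'E'
from h import *
o=get_obs();im=snapshot("wrist");c=cam("wrist",o)
H,S,V=cv2.split(cv2.cvtColor(im,cv2.COLOR_RGB2HSV));m=(((H<8)|(H>172))&(S>130)&(V>80)).astype(np.uint8)
n,L,st,ce=cv2.connectedComponentsWithStats(m)
ps=.13;u=np.array([np.cos(ps),np.sin(ps),0]);v=np.array([-np.sin(ps),np.cos(ps),0])
for i in range(1,n):
  if st[i,4]>60:
    P=plane(c,[ce[i]],71)[0]-[636,.5,0]; Q=plane(c,[ce[i]],147)[0]-[636,.5,0]; print(ce[i].round(),st[i],"low uv",(P@u).round(),(P@v).round(1),"high uv",(Q@u).round(),(Q@v).round(1))
E
```

```text
t: 23.45
23.45 q [-0.041  0.049 -0.594  0.489  0.074 -0.166] p [576.8  78.7 151.4] F [-0.3 -0.3 -0.6] g 50.1 0.0
[[-0.894 -0.14   0.426]
 [-0.128  0.99   0.056]
 [-0.429 -0.004 -0.903]]
rack TCP -48.6 85.2 151.4 grasp -56.6 85.2 168.3 tilt u,v [0.429 0.001] toolx [-0.903 -0.011]
shift [-0.0049 -0.0053  0.0935]
[ 40. 157.] [ 14 153  54  10 474] low uv -60.0 -82.1 high uv -108.0 -11.3
[275. 158.] [248 153  57  11 543] low uv -59.0 76.5 high uv -108.0 79.7
[ 85. 159.] [ 75 155  19   8 123] low uv -58.0 -50.8 high uv -107.0 6.6
[ 49. 343.] [ 32 339  38  10 251] low uv 221.0 -220.1 high uv 52.0 -90.5
[275. 352.] [250 348  52   9 410] low uv 221.0 72.1 high uv 53.0 77.1
```

```bash
python3 -m inch '-0.003 -0.006 0.01 0;-0.005 -0.008 0.035 0;-0.005 -0.008 0.065 0;-0.005 -0.008 0.085 0;-0.005 -0.008 0.096 0;-0.005 -0.008 0.096 0;-0.005 -0.008 0.096 0'|egrep 'force'; python3 o.py|tail -1
python3 -m inch '0 0 0 0;0 0 0 0;0 0 0 0;0 0 0 0' 0.02 40|egrep 'force|width'
python3 -m inch '0.001 0 -0.006 0;0.002 0 -0.014 0;0.004 0 -0.024 0;0.0055 0 -0.034 0;0.0055 0 -0.034 0;0.0055 0 -0.034 0' 0.02 40 |grep force
python3 -m inch '0.02 0 -0.009 0;0.05 0 -0.024 0;0.085 0 -0.041 0;0.12 0 -0.058 0;0.155 0 -0.075 0;0.155 0 -0.075 0;0.155 0 -0.075 0;0.155 0 -0.075 0' |grep force; python3 o.py
```

```text
wrist_force: [0.8, 1.1, 0.1]
finger_force: 0.0
rack TCP -0.1 76.2 70.9 grasp -8.2 76.2 87.8 tilt u,v [ 0.435 -0.   ] toolx [-0.9   -0.011]
wrist_force: [-4.6, -0.4, 7.6]
gripper_width: 0.415
finger_force: 41.2
wrist_force: [-0.1, 0.4, -1.2]
finger_force: 40.4
wrist_force: [0.1, 0.5, -0.7]
finger_force: 40.4
25.58 q [-0.156 -0.181 -0.955  0.361  0.123 -0.27 ] p [436.6  49.3  99.5] F [ 0.1  0.5 -0.7] g 35.2 40.4
[[-0.89  -0.139  0.433]
 [-0.128  0.99   0.056]
 [-0.437 -0.006 -0.899]]
rack TCP -191.4 74.3 99.5 grasp -199.6 74.3 116.4 tilt u,v [ 0.437 -0.001] toolx [-0.899 -0.011]
```

About −1 N means hollow, so this one goes in the crate.

```bash
python3 d.py 415.6 -405.8 110 wg | tail -1
python3 -m inch '0 -0.02 -0.03 0;0 -0.055 -0.04 0;0 -0.095 -0.04 0;0 -0.135 -0.04 0;0 -0.175 -0.04 0;0 -0.215 -0.04 0;0 -0.255 -0.04 0;0 -0.295 -0.04 0;0 -0.335 -0.03 0;0 -0.375 -0.02 0;0 -0.41 -0.01 0;0 -0.445 0 0'|head -1;  python3 d.py 415.6 -405.8 75 wg
```

```text
shift [ 0.0723 -0.4478 -0.0251]
t: 26.58
26.58 q [-0.984  0.326 -0.362  0.672  0.4   -1.082] p [ 499.3 -394.9   99.8] F [-0.5  0.4 -0. ] g 35.0 41.1
[[-0.891 -0.139  0.432]
 [-0.128  0.99   0.055]
 [-0.435 -0.006 -0.9  ]]
rack TCP -186.8 -374.3 99.8 grasp -195.0 -374.3 116.7 tilt u,v [ 0.435 -0.002] toolx [-0.9   -0.011]
shift [0.0868 0.001  0.0043]
```

```bash
python3 -m inch '0.03 0 0 0;0.06 0 0 0;0.08 0 0.002 0;0.087 0.001 0.004 0;0.087 0.001 0.004 0;0.087 0.001 0.004 0'|head -1; python3 o.py
python3 -m inch '0.002 0 0.004 0;0.004 0 0.009 0;0.004 0 0.009 0;0.004 0 0.009 0' |egrep 'force|tool'
python3 -m inch '0.001 0 0.003 0;0.0015 0 0.0045 0;0.0015 0 0.0045 0' |egrep 'force|tool'
```

```text
t: 27.08
27.08 q [-1.117  0.314 -0.494  0.609  0.425 -1.225] p [ 422.8 -402.    59.5] F [ 0.5  0.2 -0.5] g 35.8 41.2
[[-0.891 -0.14   0.432]
 [-0.128  0.99   0.056]
 [-0.435 -0.006 -0.9  ]]
rack TCP -263.6 -371.4 59.5 grasp -271.7 -371.4 76.4 tilt u,v [ 0.435 -0.001] toolx [-0.9   -0.011]
tool_pos: [422.9, -400.5, 49.8]
wrist_force: [0.4, -0.4, -0.7]
finger_force: 41.3
tool_pos: [422.9, -400.6, 44.9]
wrist_force: [-0.1, -0.4, -2.4]
finger_force: 41.3
```

```bash
python3 -m inch '0.001 0 0.003 0;0.0015 0 0.0045 0;0.0015 0 0.0045 0' |egrep 'wrist|tool'
python3 -m inch '-0.001 0 0.0035 0;-0.0027 0 0.007 0;-0.0027 0 0.007 0' |egrep 'wrist|tool'
python3 -m inch '-0.001 0 0.0035 0;-0.0018 0 0.007 0;-0.0018 0 0.007 0' |egrep 'wrist|tool'
python3 -m inch '-0.0005 0 0.0035 0;-0.001 0 0.0074 0;-0.001 0 0.0074 0' |egrep 'wrist|tool'
```

```text
tool_pos: [424.3, -401.1, 41.6]
wrist_force: [-0.6, 2.5, 6.6]
tool_pos: [430.1, -400.3, 36.6]
wrist_force: [0.2, 2.8, 6.9]
tool_pos: [435.0, -399.6, 31.3]
wrist_force: [0.8, 3.2, 8.2]
tool_pos: [439.4, -399.0, 25.2]
wrist_force: [1.5, 3.7, 8.1]
```

```bash
python3 -m inch '0 0 0.0035 0;0 0 0.0074 0;0 0 0.0074 0' |egrep 'wrist|tool'
python3 -m inch '0 0 0.003 0;0.0003 0 0.004 0;0.0003 0 0.004 0' |egrep 'wrist|tool'
python3 -m inch '0 0 0.002 0;0.0002 0 0.003 0;0.0002 0 0.003 0' |egrep 'wrist|tool'
python3 - <<'E'
from h import *
im=snapshot("scene");cv2.imwrite("pics/s7.png",cv2.resize(im[190:290,120:240,::-1],None,fx=4,fy=4))
E
```

```text
tool_pos: [442.9, -398.6, 18.7]
wrist_force: [3.2, 3.7, 8.0]
tool_pos: [444.4, -398.4, 15.3]
wrist_force: [3.9, 4.5, 10.0]
tool_pos: [445.5, -398.3, 12.6]
wrist_force: [2.2, 4.8, 9.7]
```

View pics/s7.png

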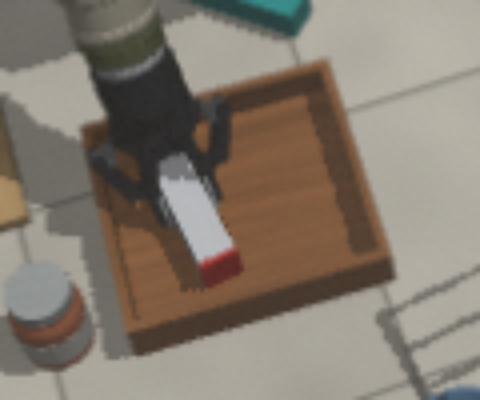

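The bar is almost flat inside the crate, with its end face at (222,267) in the crop. A few more millimetres, then release.

```bash
python3 -m inch '0 0 0.001 0;0.0002 0 0.002 0;0.0002 0 0.002 0' |egrep 'wrist|tool'
python3 -m inch '0 0 0.001 0;0.0002 0 0.002 0;0.0002 0 0.002 0' |egrep 'wrist|tool'
```

```text
tool_pos: [445.6, -398.4, 12.2]
wrist_force: [-6.7, 6.5, 25.9]
tool_pos: [445.8, -398.5, 11.9]
wrist_force: [-16.8, 10.5, 41.3]
```

```bash
python3 -m inch '0 0 -0.003 0;0 0 -0.003 0;0 0 -0.003 0' |egrep 'wrist|tool'
python3 -m inch '0 0 0 0;0 0 0 0;0 0 0 0;0 0 0 0' 0.05 30|egrep 'wrist|width'
python3 -m inch '0 0 -0.01 0;0 0 -0.03 0;0 0 -0.06 0;0 0 -0.1 0;0 0 -0.14 0;0 0 -0.18 0;0 0 -0.22 0;0 0 -0.22 0' |egrep 't:|wrist'
python3 d.py -100 -82 268 g
cat > red.py <<'E'
from h import *
import sys
z=float(sys.argv[1]);o=get_obs();im=snapshot("wrist");c=cam("wrist",o)
H,S,V=cv2.split(cv2.cvtColor(im,cv2.COLOR_RGB2HSV));m=(((H<8)|(H>172))&(S>130)&(V>80)).astype(np.uint8)
n,L,st,ce=cv2.connectedComponentsWithStats(m)
for i in range(1,n):
  if st[i,4]>60: print(ce[i].round(),st[i],plane(c,[ce[i]],z)[0].round())
E
python3 red.py 46
```

```text
tool_pos: [444.6, -399.0, 12.2]
wrist_force: [-4.2, 4.6, 17.1]
wrist_force: [-1.1, -0.9, 6.8]
gripper_width: 0.584
t: 31.22
wrist_force: [0.6, -1.6, 0.5]
31.22 q [-1.268  0.127 -0.31   1.041  0.443 -1.389] p [ 347.6 -413.8  214.8] F [ 0.6 -1.6  0.5] g 50.2 0.0
[[-0.89  -0.138  0.434]
 [-0.13   0.99   0.047]
 [-0.436 -0.015 -0.9  ]]
rack TCP -339.7 -373.4 214.8 grasp -347.9 -373.2 231.6 tilt u,v [ 0.436 -0.01 ] toolx [-0.9   -0.014]
shift [-0.2428  0.2887  0.0726]
[292. 140.] [272 127  40  25 928] [ 374. -409.   46.]
[180. 224.] [172 215  17  17  69] [ 503. -522.   46.]
[290. 244.] [276 242  31   4 105] [ 517. -390.   46.]
[489. 309.] [477 308  25   4  99] [626. -56.  46.]
```

```bash
python3 -m inch '-0.022 0.027 0.004 0;-0.044 0.054 0.01 0;-0.066 0.081 0.015 0;-0.09 0.108 0.02 0;-0.112 0.135 0.03 0;-0.134 0.162 0.035 0;-0.156 0.189 0.04 0;-0.178 0.216 0.05 0;-0.2 0.243 0.06 0;-0.222 0.27 0.07 0;-0.243 0.289 0.073 0;-0.243 0.289 0.073 0' 0.05|head -1
python3 d.py -12 -82 86 g|tail -2
python3 -m inch '0 0 0.02 0;0 0 0.05 0;0 0 0.08 0;0 0 0.09 0;0 0 0.09 0'|head -1;python3 d.py -12 -82 86 g|tail -2
python3 - <<'E'
from h import *
o=get_obs();im=snapshot("wrist");c=cam("wrist",o)
H,S,V=cv2.split(cv2.cvtColor(im,cv2.COLOR_RGB2HSV));m=(((H<8)|(H>172))&(S>130)&(V>80)).astype(np.uint8)
n,L,st,ce=cv2.connectedComponentsWithStats(m)
ps=.13;u=np.array([np.cos(ps),np.sin(ps),0]);v=np.array([-np.sin(ps),np.cos(ps),0])
for i in range(1,n):
  if st[i,4]>60:
    P=plane(c,[ce[i]],71)[0]-[636,.5,0]; Q=plane(c,[ce[i]],147)[0]-[636,.5,0]; print(ce[i].round(),st[i],"low uv",(P@u).round(),(P@v).round(1),"high uv",(Q@u).round(),(Q@v).round(1))
E
```

```text
t: 32.27
rack TCP -88.6 -74.2 245.5 grasp -96.8 -74.3 262.3 tilt u,v [0.435 0.004] toolx [-0.9   -0.017]
shift [ 0.0006 -0.0084  0.1956]
t: 32.68
rack TCP -54.0 -77.2 160.1 grasp -62.0 -77.3 177.0 tilt u,v [0.428 0.003] toolx [-0.904 -0.01 ]
shift [-0.0062 -0.0051  0.1036]
[278. 158.] [251 153  55  10 490] low uv -59.0 -84.4 high uv -108.0 -82.1
[277. 344.] [252 340  51   8 383] low uv 211.0 -88.3 high uv 53.0 -84.4
```

```bash
python3 -m inch '-0.003 -0.005 0.01 0;-0.005 -0.007 0.035 0;-0.006 -0.007 0.065 0;-0.006 -0.007 0.088 0;-0.006 -0.007 0.099 0;-0.006 -0.007 0.099 0;-0.006 -0.007 0.099 0'|egrep 'force'; python3 o.py|tail -1
python3 -m inch '0 0 0 0;0 0 0 0;0 0 0 0;0 0 0 0' 0.02 45|egrep 'force|width'
python3 -m inch '0.001 0 -0.006 0;0.002 0 -0.014 0;0.004 0 -0.024 0;0.0055 0 -0.034 0;0.0055 0 -0.034 0;0.0055 0 -0.034 0' |grep wrist
python3 -m inch '0.02 0 -0.009 0;0.05 0 -0.024 0;0.085 0 -0.041 0;0.12 0 -0.058 0;0.155 0 -0.075 0;0.155 0 -0.075 0;0.155 0 -0.075 0;0.155 0 -0.075 0' |grep wrist; python3 o.py
```

```text
wrist_force: [0.8, -0.2, 0.6]
finger_force: 0.0
rack TCP -2.9 -85.9 78.8 grasp -11.0 -85.9 95.6 tilt u,v [ 0.435 -0.   ] toolx [-0.9   -0.011]
wrist_force: [-4.1, 2.8, 6.1]
gripper_width: 0.417
finger_force: 47.1
wrist_force: [-0.0, -0.2, -6.7]
wrist_force: [-0.0, 0.3, -4.9]
34.82 q [-0.608 -0.085 -0.841  0.47   0.296 -0.697] p [ 454.3 -112.2  107. ] F [-0.   0.3 -4.9] g 35.2 47.0
[[-0.891 -0.139  0.432]
 [-0.128  0.99   0.054]
 [-0.436 -0.007 -0.9  ]]
rack TCP -194.8 -88.2 107.0 grasp -202.9 -88.1 123.9 tilt u,v [ 0.436 -0.002] toolx [-0.9   -0.011]
```

About −5 N means solid, so this one takes the pan's free half. I'll carry it keeping x large while passing in front of the base.

```bash
python3 d.py 387 291 105 wg | tail -1
python3 -m inch '-0.005 0.01 -0.03 0;-0.012 0.045 -0.045 0;-0.02 0.085 -0.05 0;-0.02 0.125 -0.05 0;-0.02 0.165 -0.05 0;-0.02 0.205 -0.05 0;-0.02 0.245 -0.05 0;-0.02 0.285 -0.05 0;-0.02 0.32 -0.04 0;-0.01 0.355 -0.03 0;0 0.385 -0.02 0;0 0.41 0 0'|head -1;  python3 d.py 387 291 70 wg
```

```text
shift [0.0094 0.4086 0.0134]
t: 35.82
35.82 q [ 0.604 -0.016 -0.795  0.385 -0.196  0.417] p [394.7 298.6 104.1] F [ 1.2 -1.3 -5.7] g 35.2 47.9
[[-0.891 -0.145  0.43 ]
 [-0.132  0.989  0.06 ]
 [-0.435 -0.003 -0.901]]
rack TCP -200.6 326.9 104.1 grasp -208.8 326.8 121.0 tilt u,v [0.435 0.004] toolx [-0.9   -0.016]
shift [ 0.0227 -0.0063  0.0457]
```

```bash
python3 -m inch '0.005 -0.003 0.015 0;0.01 -0.006 0.03 0;0.016 -0.006 0.045 0;0.016 -0.006 0.049 0;0.016 -0.006 0.049 0;0.016 -0.006 0.049 0'|head -1; python3 o.py
python3 -m inch '0.001 0 0.003 0;0.0018 0 0.0045 0;0.0018 0 0.0045 0' |egrep 'wrist|tool'
python3 -m inch '0.001 0 0.003 0;0.0018 0 0.0045 0;0.0018 0 0.0045 0' |egrep 'wrist|tool'
```

```text
t: 36.32
36.32 q [ 0.573  0.071 -0.868  0.22  -0.187  0.392] p [405.  290.2  53.7] F [ 0.5  0.3 -5.7] g 35.5 48.4
[[-0.891 -0.14   0.431]
 [-0.128  0.99   0.057]
 [-0.435 -0.005 -0.9  ]]
rack TCP -191.5 317.2 53.7 grasp -199.6 317.2 70.5 tilt u,v [0.435 0.   ] toolx [-0.9   -0.012]
tool_pos: [405.2, 289.6, 49.1]
wrist_force: [-0.3, 1.0, -5.9]
tool_pos: [405.7, 289.6, 44.1]
wrist_force: [-0.7, -0.3, -1.8]
```

Contact is just beginning, so now the arc.

```bash
python3 -m inch '-0.0015 0 0.0035 0;-0.0038 0 0.0073 0;-0.0038 0 0.0073 0' |egrep 'wrist|tool'
python3 -m inch '-0.0013 0 0.0038 0;-0.0027 0 0.0076 0;-0.0027 0 0.0076 0' |egrep 'wrist|tool'
python3 -m inch '-0.001 0 0.004 0;-0.0018 0 0.008 0;-0.0018 0 0.008 0' |egrep 'wrist|tool'
python3 -m inch '-0.0004 0 0.004 0;-0.0008 0 0.008 0;-0.0008 0 0.008 0' |egrep 'wrist|tool'
```

```text
tool_pos: [413.3, 291.1, 39.6]
wrist_force: [-1.3, 0.2, 2.7]
tool_pos: [419.7, 292.0, 34.4]
wrist_force: [1.8, 1.2, 3.7]
tool_pos: [425.3, 292.8, 28.4]
wrist_force: [3.5, 1.1, 4.3]
tool_pos: [429.9, 293.4, 21.9]
wrist_force: [4.6, 1.6, 3.3]
```

```bash
python3 -m inch '0 0 0.003 0;0.0002 0 0.006 0;0.0002 0 0.006 0' |egrep 'wrist|tool'
python3 -m inch '0 0 0.0015 0;0.0002 0 0.003 0;0.0002 0 0.003 0' |egrep 'wrist|tool'
python3 -m inch '0 0 0.001 0;0.0001 0 0.002 0;0.0001 0 0.002 0' |egrep 'wrist|tool'
```

```text
tool_pos: [432.7, 293.8, 16.7]
wrist_force: [5.0, -0.5, 3.4]
tool_pos: [433.2, 293.8, 15.7]
wrist_force: [-10.3, -6.1, 30.4]
tool_pos: [433.4, 293.8, 15.5]
wrist_force: [-28.2, -10.9, 59.3]
```

```bash
python3 -m inch '0 0 -0.0035 0;0 0 -0.0035 0;0 0 -0.0035 0' |egrep 'wrist|tool'
python3 -m inch '0 0 0 0;0 0 0 0;0 0 0 0;0 0 0 0' 0.05 30|egrep 'wrist|width'
python3 -m inch '0 0 -0.01 0;0 0 -0.03 0;0 0 -0.06 0;0 0 -0.1 0;0 0 -0.14 0;0 0 -0.18 0;0 0 -0.18 0;0 0 -0.18 0' |egrep 't:|wrist'
python3 red.py 41
python3 - <<'E'
from h import *
im=snapshot("scene");cv2.imwrite("pics/s9.png",cv2.resize(im[110:320,90:440,::-1],None,fx=2.2,fy=2.2,interpolation=cv2.INTER_CUBIC))
E
```

```text
tool_pos: [430.0, 293.2, 15.6]
wrist_force: [-17.0, -5.2, 34.6]
wrist_force: [0.3, -0.2, -0.2]
gripper_width: 0.587
t: 39.82
wrist_force: [1.1, 0.0, -0.5]
[286. 144.] [265 141  44   7 307] [366. 284.  41.]
[403. 154.] [381 148  44  11 273] [361. 383.  41.]
[286. 250.] [270 249  34   4 136] [498. 302.  41.]
[374. 256.] [359 254  32   5 100] [494. 401.  41.]
```

View pics/s9.png

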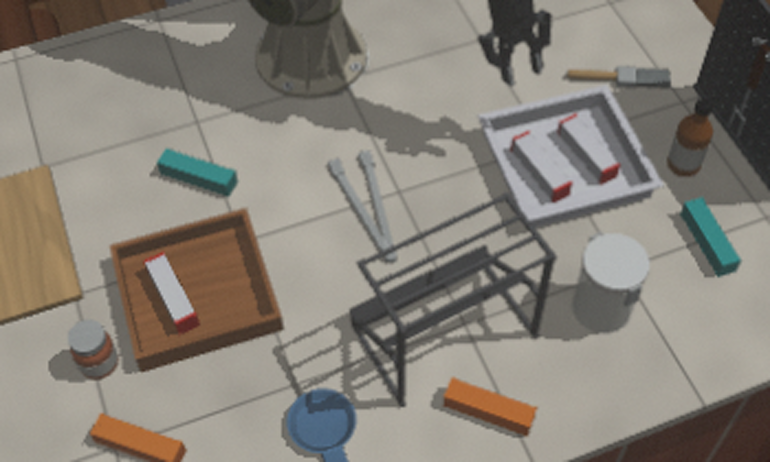

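The picture shows two bars lying flat side by side in the pan at (540,165) and (588,148), and one flat in the crate at (172,291). The rack is empty, the bystanders haven't moved and the gripper is clear. Handing in.

```bash
python3 -c "
from station import *;print(close_job())"
```

```text
the job is handed in; nothing more can be done
None
```

The job is handed in at about 40 s of the 72 s: the two solid bars (about 0.43 and 0.5 kg by the wrist force) lie flat side by side in the pan, the hollow one (about 0.1 kg) lies flat in the crate, and nothing else looks moved in the last picture.

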